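Set out the kit for the next turning job

ROBOT

A 7-joint arm with a two-finger parallel gripper is mounted at the origin on the work surface. World frame = base frame: x ahead of the robot, y to its left, z up, the work surface at z = 0. Lengths are in m, angles in degrees, forces in N, time in s.
With the tool pointing down it reaches from about 0.425 to 0.875 m from the base axis. Payload 4.7 kg.
Tool frame: the origin (TCP) lies midway between the tips of the shut fingers; the grasp point (between the pads) lies 19 mm behind it (env.grip_depth is the distance from the TCP to the grasp point, in m); z points along the fingers, y is the line along which they close (so a half turn about z gives the same grasp; the last joint's range is limited). The gripper opens to 87 mm and grips with 3 to 60 N. Pads are 19 mm wide; open, the fingers measure 117 mm over their backs; the gripper's body (75 mm by 190 mm) begins 51 mm behind the grasp point.
Start: joints at [0.808, 18.392, -4.016, 83.108, 1.295, 78.541, -3.26], TCP at [0.65, -0, 0.223] pointing down, gripper open.
Joint ranges: [-163.93, 163.93], [-17.29, 119.83], [-79.2, 71.16], [3.27, 140.29], [-89.18, 269.18], [5.43, 117.66], [-154.24, 154.24]. Speed limits (degrees/s): [147.25, 147.25, 180, 180, 180, 180, 180].

INTERFACE

Orientations are given as [roll, pitch, yaw] about the fixed x, y, z axes, in that order (R = Rz(yaw) Ry(pitch) Rx(roll)).
In Python, from cell import get_obs, optics, env, nets gives the robot as it stands.
- The arm moves only by the shell command python3 -m creep 'ROWS' [FORCE]. ROWS is JSON, a list of rows, each an object of numbers: "wx", "wy", "wz": the turn, a rotation vector about the tool's x, y, z in degrees; "tx", "ty", "tz": the shift along the tool's x, y, z in mm; "gripper": the opening, from -1 (shut) to 1 (fully open). A call has 1 to 5 rows; each row is the pose to reach, as a shift and turn from the pose commanded when the call began, along the tool's axes at that moment; what a row does not reach only later rows make up. A row lasts 1/12 s, in which the tool goes at most 41.7 mm and 7.16 degrees, less where a joint would pass 70% of its speed; a pose out of reach is approached as far as the arm can. A call with a gripper value outside its range is refused whole. The fingers move at their own pace and stop on an object; FORCE is the grip in N (left out, the last holds). Time passes only in rows, so rows that repeat a pose let the fingers close. It gives the time, the measured TCP pose, the force, the opening and the grip force at its end, in the units of the state.
- get_obs(): the state, without advancing time (a new reading comes with each control period).
- optics.read_camera(name): name is "scene" or "side" or "wrist"; returns (picture, depth): 400x640x3 uint8, red, green, blue; 400x640 float32, m along the optical axis (not along the pixel's ray), 0 where there is no reading.
- optics.camera_info(name): a dict with "fovy" (degrees; the focal length in pixels is half the picture's height over the tangent of half this angle, whatever the lens; pixels are square), "cx", "cy" (the principal point, pixels), "R" (3x3) and "t" (3): a world point X has camera coordinates R X + t; the wrist camera has in their place "tool_from_camera" (4x4, takes a point from camera to tool coordinates, whose origin is the TCP and whose axes are the flange's). Camera axes: x right, y down, z forward; pixel columns grow to the right and rows downward; lengths in m; the calibration is good to about 2 mm. A picture is of the moment at which its call begins: read the wrist's pose just before it. camera_info takes no time and is no camera call.
- env.sign_off(): hands the job in; it is judged then, once.
Trained networks look in the newest picture that a camera, given by its name, has taken for a name from the list of things; names that differ only in an ending like _2 or _b are one class to them, and where a whole thing is asked for, a point or a joint stands for the part that bears it (a point fixed in the world has none). Each returns a list of dicts, best first, with "confidence" (0 to 1); they miss things now and then, are a little off and sometimes report something else, mostly with a low value. They report only what shows in the picture. A call takes as long as a camera call. They do not tell look-alikes from the thing itself.
- nets.look_for(query, camera): "point" ([x, y, z] in m, in world coordinates, good to about 4 mm: the middle of the surface that is visible of it).
- nets.place_of(query, camera): "point" ([x, y, z] in m, in world coordinates, good to about 4 mm: a listed point, or the origin of a listed thing).
The state is a dict: "time_s": time; "qpos": joint angles; "joint_velocities": joint speeds; "effort": joint torques, N m; "tool_pos": TCP position; "tool_rot": TCP orientation; "force": force on the tool from outside, world axes, zero at the start; "wrist_torque": the same for the moment, N m; "grip_width": finger opening in m; "grasp_force": force on a finger pad.
Only numpy, scipy, OpenCV 4.12 (cv2) and the standard library are available. Lean on these libraries where they do the work, as an engineer would, in place of code of your own. Each camera call takes 0.05 s, during which the arm holds its last target. There are 200 camera calls.

TASK

Set out the lathe kit on the plywood board: centre the pale waste block flat on top of the green faceplate and stand the dark walnut blank, tenon up, centred on the waste block; stand the aluminium cone, point up, half-way between the faceplate and the steel chuck, in line with them. Lay the red-handled chuck key on the board's blue stripe directly behind the chuck, its grip centred behind the chuck's middle and the key lying along the stripe (its shaft may point either way). Leave everything released and at rest, and do not disturb the wax tin, the oil jar or the ear muffs.

Things in the scene. Friction and masses are not known exactly. Their poses are not given: they have to be found in the camera images.
- board: Fixed plywood board, 240 mm (its x) by 420 mm (its y), 6 mm thick. Origin: on its underside (bench level), midway between faceplate and chuck, which stand at y = +130 and -130 mm (either way round). It reaches from x = -80 mm (edge near the robot) to +160 mm (back). A flush 40 mm wide blue stripe runs along its y, centre line at x = +135 mm. +x points behind, away from the robot; z up.
- faceplate: Fixed green lathe faceplate lying hub-down on the board: round flange 104 mm across, 10 mm thick, on a steel hub 48 mm across and 24 mm tall. Its flat top is 34 mm above its origin (40 mm above the bench). Origin: centre of its underside, on the board's top; axes parallel to the board's.
- chuck: Fixed dark steel four-jaw chuck standing on the board: 90 mm across, 40 mm tall, with four bright jaws on top to 52 mm. Origin: centre of its underside, on the board's top; axes parallel to the board's, so the key's place is 135 mm along its +x.
- waste_block_c (a point): Loose pale wooden waste block, a plain disc 58 mm across and 30 mm tall, lying flat, about 0.06 kg. The point is its centre, 15 mm above its underside; z is up.
- blank_c (a point): Loose dark walnut turning blank, upright cylinder 52 mm across and 54 mm tall with a tenon 34 mm across and 8 mm tall on top (62 mm in all), about 0.1 kg. The point is on its axis half-way up, 31 mm above its underside; z is up.
- cone_c (a point): Loose bright aluminium tailstock cone standing on its flat back, about 0.18 kg: the lower 36 mm are a cylinder 46 mm across (grip it there), above that a cone tapers to an 8 mm tip at 62 mm. The point is on its axis, 31 mm above its underside; z is up.
- key_c (a point): Loose chuck key lying flat, about 0.12 kg: a red rounded rectangular grip 80 mm long (its x), 26 mm wide (its y), 24 mm tall, with a steel shaft 10 mm thick sticking out of its +x end, tip 85 mm from the point. The point is the centre of the grip, 12 mm above its underside; z is up.
- wax_tin: Bystander: loose yellow wax tin with a pale metal lid, 72 mm across, 42 mm tall. Origin: centre of its underside.
- oil_jar: Bystander: loose amber glass jar with a black cap and paper label, 56 mm across, 60 mm tall. Origin: centre of its underside.
- muffs: Bystander: loose yellow ear muffs with a black headband, lying on the bench, about 170 mm across, 72 mm tall. Origin: at bench level midway between the two cups.
Things that resemble listed ones, but are neither listed nor needed, are in the scene too. Leave any pink or purple look-alike of the part that bears blank_c alone. Of the things shaped like the part that bears key_c, the red one is meant.

How it is judged:
By the outcome, as a careful person would: the job done as asked, in the order asked, and still so for the second after the job is handed in, with the robot touching nothing.
It also fails if it takes over 120 s, if anything falls off the work surface, if the arm or the gripper's body presses on something with over 40 N, if the wrist force passes 120 N, or if a joint passes its speed limit or range.

## Working session

There is one attempt and no reset: what is moved stays moved. The work goes in short steps, Python scripts to look and compute and a shell command to move; the robot and the scene stay as the last step left them, time stands still between calls to the robot, and variables do not carry over. Pictures are saved under pics/ and viewed, at most 14 in all, crops included, and the job is handed in when it is done.

```bash
ls; mkdir -p pics
cat > h.py <<'E'
import numpy as np, cv2
from cell import get_obs, optics, env, nets
def pic(cam,fn):
    im,d=optics.read_camera(cam); cv2.imwrite('pics/'+fn,im[:,:,::-1]); return im,d
def cloud(cam,d):
    i=optics.camera_info(cam); f=200/np.tan(np.radians(i['fovy']/2))
    v,u=np.mgrid[0:400,0:640]
    P=np.stack([(u-i['cx'])/f*d,(v-i['cy'])/f*d,d],-1)
    R=np.array(i['R']);t=np.array(i['t'])
    W=(P-t)@R
    W[d==0]=np.nan
    return W
E
python3 - <<'E'
from h import *
for c in ['scene','side']:
    im,d=pic(c,c+'0.png'); np.save(c+'.npy',cloud(c,d)); np.save(c+'_im.npy',im)
    for q in ['board','faceplate','chuck','waste_block_c','blank_c','cone_c','key_c','wax_tin','oil_jar','muffs']:
        print(c,q,[(np.round(r['point'],3).tolist(),round(r['confidence'],2)) for r in nets.place_of(q,c)[:4]])
print(get_obs()['time_s'])
E
```

```text
pics
scene board []
scene faceplate [([0.501, 0.144, 0.005], 0.66)]
scene chuck [([0.446, -0.111, 0.007], 0.92)]
scene waste_block_c [([0.593, -0.368, 0.015], 0.84)]
scene blank_c [([0.693, 0.372, 0.032], 0.87), ([0.639, 0.442, 0.029], 0.78), ([0.58, 0.354, 0.032], 0.65), ([0.409, -0.358, 0.035], 0.23)]
scene cone_c [([0.411, -0.362, 0.034], 0.52)]
scene key_c [([0.414, 0.335, 0.011], 0.64), ([0.363, 0.455, 0.011], 0.51)]
scene wax_tin [([0.77, -0.212, 0.0], 0.59)]
scene oil_jar [([0.772, 0.216, -0.0], 0.57)]
scene muffs [([0.766, -0.006, -0.002], 0.63)]
side board [([0.474, 0.022, 0.0], 0.89)]
side faceplate [([0.504, 0.145, 0.002], 0.62)]
side chuck [([0.445, -0.106, 0.006], 0.82)]
side waste_block_c [([0.59, -0.368, 0.012], 0.52), ([0.762, -0.004, 0.001], 0.37)]
side blank_c [([0.639, 0.439, 0.028], 0.93), ([0.683, 0.371, 0.031], 0.86), ([0.583, 0.359, 0.032], 0.67)]
side cone_c [([0.41, -0.358, 0.034], 0.65)]
side key_c [([0.25, 0.294, 0.011], 0.93), ([0.362, 0.452, 0.011], 0.82), ([0.413, 0.341, 0.015], 0.59)]
side wax_tin []
side oil_jar [([0.772, 0.22, 0.002], 0.93)]
side muffs [([0.765, -0.005, 0.001], 0.73)]
1.1
```

View pics/scene0.png

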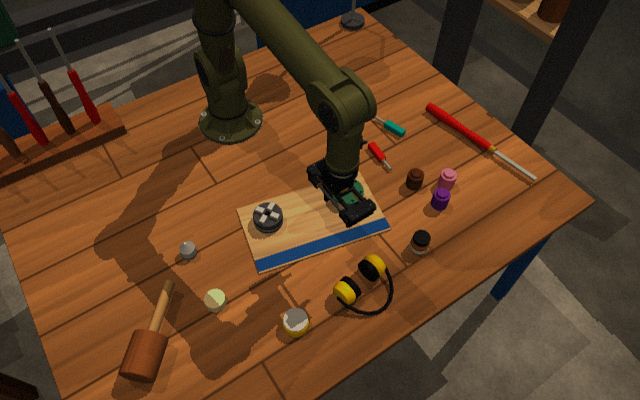

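View pics/side0.png

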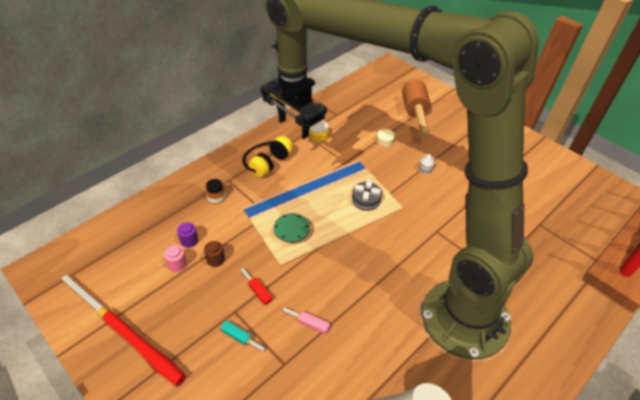

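The scene picture shows the red key at (378,152) and the walnut blank at (415,178). The pink and purple blanks are at (447,178) and (440,199). The block is at (215,299), the cone at (188,250), the chuck at (267,216), and the faceplate is under the gripper. The side picture agrees, with the green faceplate at (292,228) and the chuck at (367,194). I'll refine these with the depth data.

Run:
```python
from h import *
def circ(P):
    c,r=cv2.minEnclosingCircle((P[:,:2]*1000).astype(np.float32)); return np.round(c,1),round(r,1)
for c in ['scene','side']:
    W=np.load(c+'.npy'); im=np.load(c+'_im.npy'); hsv=cv2.cvtColor(im,cv2.COLOR_RGB2HSV)
    def near(x,y,r,z0,z1): 
        return (np.hypot(W[...,0]-x,W[...,1]-y)<r)&(W[...,2]>z0)&(W[...,2]<z1)
    for n,x,y,r,z0,z1 in [('face',.5025,.1445,.07,.03,.05),('chuck',.4455,-.1085,.06,.035,.07),('block',.592,-.368,.045,.022,.04),('blank',.58,.356,.045,.045,.075),('cone',.41,-.36,.04,.015,.08),('key',.414,.338,.055,.015,.035)]:
        m=near(x,y,r,z0,z1)
        if n=='face': m&=(hsv[...,0]>60)&(hsv[...,0]<95)&(hsv[...,1]>80)
        P=W[m]
        if len(P)<5: print(c,n,len(P)); continue
        print(c,n,len(P),circ(P),np.round(P.mean(0)*1000,1),'zmax',round(np.percentile(P[:,2],90)*1000,1))
        if n=='key': print('   rect',cv2.minAreaRect((P[:,:2]*1000).astype(np.float32)))
    b=(hsv[...,0]>100)&(hsv[...,0]<125)&(hsv[...,1]>120)&near(.58,0,.35,-.01,.02)
    P=W[b]; print(c,'stripe',len(P),cv2.minAreaRect((P[:,:2]*1000).astype(np.float32)),np.median(P[:,2]))
    k=(((hsv[...,0]<8)|(hsv[...,0]>172))&(hsv[...,1]>170))&near(.414,.338,.07,.006,.04); P=W[k]
    print(c,'redkey',len(P),cv2.minAreaRect((P[:,:2]*1000).astype(np.float32)),P.mean(0))
o=get_obs(); print(o['tool_pos'],o['tool_rot'],o['grip_width'],o['force'])
```

```text
scene face 200 (array([507.4, 146. ]), 50.8) [525.7 149.1  41.6] zmax 45.1
scene chuck 637 (array([ 446.4, -105.2]), 47.3) [ 452.  -108.2   50.1] zmax 59.5
scene block 354 (array([ 592.4, -360.3]), 30.0) [ 593.5 -362.    30.2] zmax 33.6
scene blank 193 (array([583.3, 357.2]), 28.9) [587.  353.5  58.3] zmax 65.8
scene cone 226 (array([ 412.6, -356.3]), 23.2) [ 419.8 -357.3   42. ] zmax 56.6
scene key 173 (array([420.2, 338.9]), 46.6) [420.5 334.6  23.7] zmax 28.6
   rect ((420.5485534667969, 336.51910400390625), (29.730806350708008, 92.11732482910156), 86.19712829589844)
scene stripe 1471 ((721.0889892578125, -36.813751220703125), (417.9556579589844, 274.5831298828125), 76.82087707519531) 0.007931307298782843
scene redkey 174 ((414.4978942871094, 336.37481689453125), (28.715517044067383, 79.63539123535156), 86.06301879882812) [0.41730158 0.33324478 0.02233448]
side face 699 (array([499.8, 147. ]), 51.4) [499.1 149.1  38.8] zmax 41.8
side chuck 565 (array([ 443.2, -105.9]), 47.2) [440.  -99.6  48. ] zmax 57.2
side block 163 (array([ 590.1, -360.8]), 31.9) [ 588.6 -358.3   28.1] zmax 31.4
side blank 258 (array([580.3, 358.3]), 27.6) [576.5 361.3  55.7] zmax 62.1
side cone 183 (array([ 408.2, -350.3]), 24.6) [ 404.  -345.5   37.5] zmax 53.0
side key 283 (array([419.9, 339.9]), 48.1) [411.9 339.1  22. ] zmax 25.3
   rect ((419.7495422363281, 337.81256103515625), (26.204608917236328, 96.02645111083984), 84.65449523925781)
side stripe 896 ((606.2305908203125, -10.418899536132812), (412.84326171875, 37.08356475830078), 76.68434143066406) 0.0052020954569092035
side redkey 300 ((411.582763671875, 338.3935241699219), (26.219812393188477, 79.6436538696289), 85.07141876220703) [0.40846973 0.34009889 0.02107596]
[ 6.50003003e-01 -4.10773158e-05  2.22575302e-01] [1.79998008e+02 2.52606553e-03 8.99972250e+01] 0.0871304019909205 [-0.91148934  0.15917522  0.2663796 ]
```

```bash
cat >> h.py <<'E'
from scipy.spatial.transform import Rotation as Ro
def go(x,y,z,yaw):
    o=get_obs(); p=np.array(o['tool_pos'])*1000; R=Ro.from_euler('xyz',o['tool_rot'],degrees=True)
    s=R.inv().apply(np.array([x,y,z])-p); w=(R.inv()*Ro.from_euler('xyz',[180,0,yaw],degrees=True)).as_rotvec(degrees=True)
    print('shift',np.round(s,1),'turn',np.round(w,1))
def wcloud(fn):
    o=get_obs(); im,d=pic('wrist',fn); i=optics.camera_info('wrist'); f=200/np.tan(np.radians(i['fovy']/2))
    v,u=np.mgrid[0:400,0:640]; P=np.stack([(u-i['cx'])/f*d,(v-i['cy'])/f*d,d],-1)
    T=np.array(i['tool_from_camera']); Q=P@T[:3,:3].T+T[:3,3]
    R=Ro.from_euler('xyz',o['tool_rot'],degrees=True).as_matrix()
    W=(Q@R.T+np.array(o['tool_pos']))*1000; W[d==0]=np.nan
    return im,W
def circ(W,x,y,r,z0,z1,m=True):
    k=(np.hypot(W[...,0]-x,W[...,1]-y)<r)&(W[...,2]>z0)&(W[...,2]<z1)&m
    P=W[k]; H=cv2.minEnclosingCircle(P[:,:2].astype(np.float32)); return len(P),np.round(H[0],1),round(H[1],1),np.round(np.median(P,0),1)
E
python3 -m creep '[{"tx":-36,"ty":-6,"wz":6.7},{"tx":-72,"ty":-12,"wz":13.3},{"tx":-108,"ty":-18,"wz":13.3},{"tx":-144,"ty":-24,"wz":13.3},{"tx":-180,"ty":-30,"wz":13.3}]'
python3 - <<'E'
from h import *
print(np.round(optics.camera_info('wrist')['tool_from_camera'],3))
go(591,-364,170,76.7)
E
```

```text
[[-0.001 -0.953 -0.304  0.083]
 [ 1.    -0.001 -0.     0.001]
 [ 0.    -0.304  0.953 -0.162]
 [ 0.     0.     0.     1.   ]]
shift [-364.   -59.    52.6] turn [ 0.   0.  13.3]validation failed for argument at $[0]...
```

```bash
python3 -m creep '[{"wx":0,"wy":0,"wz":6.7,"tx":-36,"ty":-6,"tz":0,"gripper":1},{"wx":0,"wy":0,"wz":13.3,"tx":-72,"ty":-12,"tz":0,"gripper":1},{"wx":0,"wy":0,"wz":13.3,"tx":-108,"ty":-18,"tz":0,"gripper":1},{"wx":0,"wy":0,"wz":13.3,"tx":-144,"ty":-24,"tz":0,"gripper":1},{"wx":0,"wy":0,"wz":13.3,"tx":-180,"ty":-30,"tz":0,"gripper":1}]'
python3 - <<'E'
from h import *
go(591,-364,170,76.7)
E
```

```text
time_s: 1.52
tool_pos: [0.6196, -0.1816, 0.2228]
tool_rot: [180.0, 0.0, 76.7]
force: [1.0, -0.5, -0.7]
grip_width: 0.087
grasp_force: 0.0
shift [-184.1   14.1   52.8] turn [0. 0. 0.]
```

```bash
python3 -m creep '[{"wx":0,"wy":0,"wz":0,"tx":-37,"ty":3,"tz":8,"gripper":1},{"wx":0,"wy":0,"wz":0,"tx":-74,"ty":6,"tz":16,"gripper":1},{"wx":0,"wy":0,"wz":0,"tx":-111,"ty":9,"tz":24,"gripper":1},{"wx":0,"wy":0,"wz":0,"tx":-148,"ty":12,"tz":32,"gripper":1},{"wx":0,"wy":0,"wz":0,"tx":-184,"ty":14,"tz":40,"gripper":1}]'
python3 - <<'E'
from h import *
im,W=wcloud('w1.png')
print(circ(W,591,-364,45,20,42), circ(W,591,-364,45,26,34)); go(591,-364,4,76.7)
E
```

```text
time_s: 1.93
tool_pos: [0.5909, -0.3642, 0.1824]
tool_rot: [180.0, 0.0, 76.7]
force: [0.6, 0.0, -1.0]
grip_width: 0.0874
grasp_force: 0.0
(2640, array([ 591.3, -365. ]), 28.9, array([ 591.9, -363.7,   29.9])) (2592, array([ 591.3, -365. ]), 28.9, array([ 591.8, -364.1,   29.9]))
shift [ 12.8   3.4 175.9] turn [-0.2  0.4 -0.6]
```

View pics/w1.png

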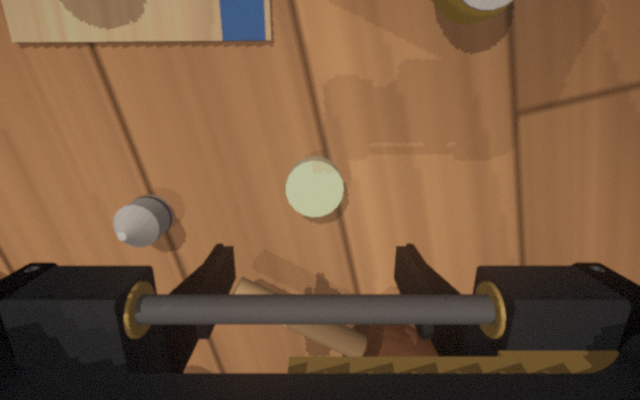

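Run:
```python
from h import *
im,W=wcloud('w2.png'); print(get_obs()['tool_pos'],get_obs()['joint_velocities'])
im,W=wcloud('w3.png'); print(get_obs()['tool_pos'],get_obs()['joint_velocities'])
print(circ(W,591,-364,45,20,42)); go(591,-365,4,76.7)
```

```text
[ 0.58592489 -0.37149149  0.18045966] [-3.03374679 -1.83228628 -3.75515557  0.59468864 -2.6569563   1.45345564
 -2.70080336]
[ 0.58827621 -0.36711503  0.18121371] [-2.80453227 -1.41523907 -3.87741771  0.14438071 -2.05218275  0.46206031
 -0.64637415]
(2734, array([ 591.4, -365.2]), 28.9, array([ 591.8, -363.7,   29.9]))
shift [  3.1   2.6 177.2] turn [-0.1  0.1 -0.4]
```

```bash
python3 -m creep '[{"wx":0,"wy":0,"wz":0,"tx":-2.6,"ty":0.6,"tz":40,"gripper":1},{"wx":0,"wy":0,"wz":0,"tx":-2.6,"ty":0.6,"tz":80,"gripper":1},{"wx":0,"wy":0,"wz":0,"tx":-2.6,"ty":0.6,"tz":115,"gripper":1},{"wx":0,"wy":0,"wz":0,"tx":-2.6,"ty":0.6,"tz":140,"gripper":1},{"wx":0,"wy":0,"wz":0,"tx":-2.6,"ty":0.6,"tz":155,"gripper":1}]'
python3 -m creep '[{"wx":0,"wy":0,"wz":0,"tx":0,"ty":0,"tz":10,"gripper":1},{"wx":0,"wy":0,"wz":0,"tx":0,"ty":0,"tz":18,"gripper":1},{"wx":0,"wy":0,"wz":0,"tx":0,"ty":0,"tz":23,"gripper":1},{"wx":0,"wy":0,"wz":0,"tx":0,"ty":0,"tz":23,"gripper":1},{"wx":0,"wy":0,"wz":0,"tx":0,"ty":0,"tz":23,"gripper":1}]'
python3 -c "from h import *; go(591.4,-365.1,4,76.7)"
```

```text
time_s: 2.5
tool_pos: [0.5903, -0.3617, 0.0238]
tool_rot: [-179.7, -0.2, 76.8]
force: [-0.4, 0.5, -0.8]
grip_width: 0.0869
grasp_force: 0.0
time_s: 2.92
tool_pos: [0.5922, -0.3654, 0.0059]
tool_rot: [179.9, 0.0, 76.7]
force: [-0.0, 0.8, -0.0]
grip_width: 0.0867
grasp_force: 0.0
shift [ 0.1 -0.8  1.9] turn [0.1 0.  0. ]
```

```bash
python3 -m creep '[{"wx":0,"wy":0,"wz":0,"tx":0,"ty":0,"tz":0,"gripper":-1},{"wx":0,"wy":0,"wz":0,"tx":0,"ty":0,"tz":0,"gripper":-1},{"wx":0,"wy":0,"wz":0,"tx":0,"ty":0,"tz":0,"gripper":-1},{"wx":0,"wy":0,"wz":0,"tx":0,"ty":0,"tz":0,"gripper":-1},{"wx":0,"wy":0,"wz":0,"tx":0,"ty":0,"tz":0,"gripper":-1}]' 20
python3 -m creep '[{"wx":0,"wy":0,"wz":0,"tx":0,"ty":0,"tz":0,"gripper":-1},{"wx":0,"wy":0,"wz":0,"tx":0,"ty":0,"tz":-20,"gripper":-1},{"wx":0,"wy":0,"wz":0,"tx":0,"ty":0,"tz":-60,"gripper":-1},{"wx":0,"wy":0,"wz":0,"tx":0,"ty":0,"tz":-100,"gripper":-1},{"wx":0,"wy":0,"wz":0,"tx":20,"ty":0,"tz":-140,"gripper":-1}]'
python3 -c "from h import *; go(504.8,147.1,150,76.7)"
```

```text
time_s: 3.33
tool_pos: [0.5915, -0.3651, 0.0049]
tool_rot: [180.0, 0.0, 76.7]
force: [-0.1, 0.2, -0.6]
grip_width: 0.0618
grasp_force: 0.0
time_s: 3.75
tool_pos: [0.5929, -0.3519, 0.1433]
tool_rot: [-180.0, 0.2, 76.3]
force: [0.8, -1.7, -0.2]
grip_width: 0.0574
grasp_force: 20.0
shift [ 464.  -203.5   -8.4] turn [-0.1  0.2 -0.4]
```

```bash
python3 -m creep '[{"wx":0,"wy":0,"wz":0,"tx":36,"ty":-16,"tz":0,"gripper":-1},{"wx":0,"wy":0,"wz":0,"tx":72,"ty":-32,"tz":0,"gripper":-1},{"wx":0,"wy":0,"wz":0,"tx":108,"ty":-48,"tz":0,"gripper":-1},{"wx":0,"wy":0,"wz":0,"tx":144,"ty":-64,"tz":0,"gripper":-1},{"wx":0,"wy":0,"wz":0,"tx":180,"ty":-80,"tz":0,"gripper":-1}]'
python3 -m creep '[{"wx":0,"wy":0,"wz":0,"tx":36,"ty":-16,"tz":0,"gripper":-1},{"wx":0,"wy":0,"wz":0,"tx":72,"ty":-32,"tz":0,"gripper":-1},{"wx":0,"wy":0,"wz":0,"tx":108,"ty":-48,"tz":0,"gripper":-1},{"wx":0,"wy":0,"wz":0,"tx":144,"ty":-64,"tz":0,"gripper":-1},{"wx":0,"wy":0,"wz":0,"tx":175,"ty":-78,"tz":0,"gripper":-1}]'
python3 -m creep '[{"wx":0,"wy":0,"wz":0,"tx":15,"ty":-20,"tz":0,"gripper":-1},{"wx":0,"wy":0,"wz":0,"tx":23,"ty":-36,"tz":0,"gripper":-1},{"wx":0,"wy":0,"wz":0,"tx":23,"ty":-44,"tz":0,"gripper":-1},{"wx":0,"wy":0,"wz":0,"tx":23,"ty":-44,"tz":0,"gripper":-1},{"wx":0,"wy":0,"wz":0,"tx":23,"ty":-44,"tz":0,"gripper":-1}]'
python3 - <<'E'
from h import *
im,W=wcloud('w4.png')
hsv=cv2.cvtColor(im,cv2.COLOR_RGB2HSV); g=(hsv[...,0]>55)&(hsv[...,0]<95)&(hsv[...,1]>80)
print(get_obs()['tool_pos'],get_obs()['grip_width'],circ(W,505,147,65,30,48,g)); go(505,147,150,76.7)
E
```

```text
time_s: 4.17
tool_pos: [0.5583, -0.1515, 0.1418]
tool_rot: [180.0, 0.0, 76.7]
force: [0.1, 0.3, -1.1]
grip_width: 0.0577
grasp_force: 20.0
time_s: 4.58
tool_pos: [0.5225, 0.0379, 0.142]
tool_rot: [180.0, -0.0, 76.8]
force: [0.4, 0.2, -0.4]
grip_width: 0.0577
grasp_force: 20.0
time_s: 5.0
tool_pos: [0.4864, 0.0662, 0.142]
tool_rot: [179.9, 0.0, 76.6]
force: [-0.2, 0.2, -1.0]
grip_width: 0.0576
grasp_force: 20.0
[0.48679019 0.06586496 0.14205455] 0.057836171292481156 (2949, array([498.9, 144.8]), 42.0, array([506. , 146. ,  39.9]))
shift [83.1 -1.1 -8. ] turn [ 0.1  0.  -0.1]
```

View pics/w4.png

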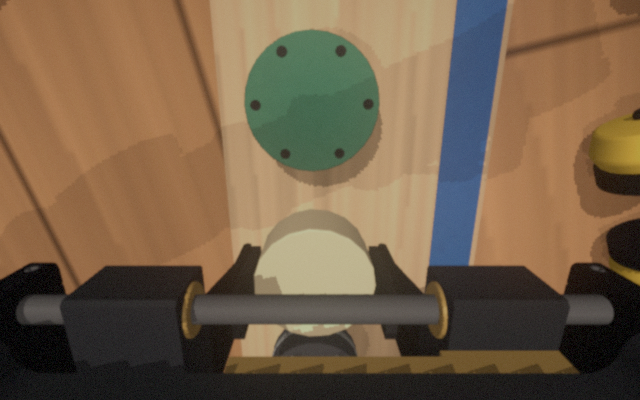

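Run:
```python
from h import *
im,W=wcloud('w5.png')
hsv=cv2.cvtColor(im,cv2.COLOR_RGB2HSV)
print(circ(W,505,147,60,34,46),circ(W,505,147,70,30,50))
b=(hsv[...,0]>95)&(hsv[...,0]<130)&(hsv[...,1]>100)&(W[...,2]<15)&(W[...,2]>-5); P=W[b]
print(len(P),cv2.minAreaRect(P[:,:2].astype(np.float32)), np.median(P[:,2]))
# held block
T=get_obs()['tool_pos']*1000; k=(np.hypot(W[...,0]-T[0],W[...,1]-T[1])<45)&(W[...,2]>160)&(W[...,2]<178)
P=W[k]; print(len(P),T,np.median(P,0), P.min(0),P.max(0)); print(cv2.minEnclosingCircle(P[:,:2].astype(np.float32)))
```

```text
(14980, array([503.8, 143.9]), 52.2, array([504.4, 147.1,  39.9])) (14980, array([503.8, 143.9]), 52.2, array([504.4, 147.1,  39.9]))
11243 ((626.1286010742188, 75.18495178222656), (233.61306762695312, 38.93906021118164), 76.98770904541016) 6.415364836379334
8732 [486.87571608  65.82956931 141.97320097] [489.64402645  75.29145272 167.21181651] [450.51476083  36.66443829 160.0122637 ] [529.65679106  94.66827797 177.99947696]
((490.0857849121094, 75.38214111328125), 40.77799606323242)
```

```bash
python3 -m creep '[{"wx":0,"wy":0,"wz":0,"tx":30,"ty":-1,"tz":0,"gripper":-1},{"wx":0,"wy":0,"wz":0,"tx":58,"ty":-1.5,"tz":10,"gripper":-1},{"wx":0,"wy":0,"wz":0,"tx":74,"ty":-1.5,"tz":30,"gripper":-1},{"wx":0,"wy":0,"wz":0,"tx":80,"ty":-1.5,"tz":55,"gripper":-1},{"wx":0,"wy":0,"wz":0,"tx":80,"ty":-1.5,"tz":75,"gripper":-1}]'
python3 -m creep '[{"wx":0,"wy":0,"wz":0,"tx":0,"ty":0,"tz":7,"gripper":-1},{"wx":0,"wy":0,"wz":0,"tx":0,"ty":0,"tz":10,"gripper":-1},{"wx":0,"wy":0,"wz":0,"tx":0,"ty":0,"tz":10,"gripper":-1},{"wx":0,"wy":0,"wz":0,"tx":0,"ty":0,"tz":10,"gripper":-1},{"wx":0,"wy":0,"wz":0,"tx":0,"ty":0,"tz":10,"gripper":-1}]'
python3 -c "from h import *; go(503.8,143.9,45.2,76.7)"
```

```text
time_s: 5.52
tool_pos: [0.5039, 0.1469, 0.0656]
tool_rot: [180.0, -0.1, 76.8]
force: [-0.6, -1.4, -0.8]
grip_width: 0.0575
grasp_force: 20.0
time_s: 5.93
tool_pos: [0.5042, 0.1455, 0.0583]
tool_rot: [179.9, -0.1, 76.6]
force: [-0.1, 0.3, -0.9]
grip_width: 0.0578
grasp_force: 20.0
shift [-1.7 -0.1 13.1] turn [ 0.1 -0.1 -0.1]
```

```bash
python3 -m creep '[{"wx":0,"wy":0,"wz":0,"tx":-1.5,"ty":0,"tz":6,"gripper":-1},{"wx":0,"wy":0,"wz":0,"tx":-1.5,"ty":0,"tz":10,"gripper":-1},{"wx":0,"wy":0,"wz":0,"tx":-1.5,"ty":0,"tz":12,"gripper":-1},{"wx":0,"wy":0,"wz":0,"tx":-1.5,"ty":0,"tz":12.5,"gripper":-1},{"wx":0,"wy":0,"wz":0,"tx":-1.5,"ty":0,"tz":12.5,"gripper":-1}]'
python3 -m creep '[{"wx":0,"wy":0,"wz":0,"tx":0,"ty":0,"tz":0,"gripper":-1},{"wx":0,"wy":0,"wz":0,"tx":0,"ty":0,"tz":0,"gripper":-1},{"wx":0,"wy":0,"wz":0,"tx":0,"ty":0,"tz":0,"gripper":-1}]'
python3 -c "from h import *; go(503.8,143.9,45.2,76.7)"
```

```text
time_s: 6.35
tool_pos: [0.5024, 0.1438, 0.0447]
tool_rot: [-180.0, 0.0, 76.7]
force: [-1.6, -1.0, 3.4]
grip_width: 0.0576
grasp_force: 20.0
time_s: 6.6
tool_pos: [0.5024, 0.1439, 0.0447]
tool_rot: [-180.0, 0.0, 76.7]
force: [-3.9, -1.9, 5.2]
grip_width: 0.0576
grasp_force: 20.0
shift [ 0.3  1.3 -0.5] turn [-0.  0. -0.]
```

```bash
python3 -m creep '[{"wx":0,"wy":0,"wz":0,"tx":0.3,"ty":1.3,"tz":-0.8,"gripper":-1},{"wx":0,"wy":0,"wz":0,"tx":0.3,"ty":1.3,"tz":-0.8,"gripper":-1},{"wx":0,"wy":0,"wz":0,"tx":0.3,"ty":1.3,"tz":-0.5,"gripper":-1},{"wx":0,"wy":0,"wz":0,"tx":0.3,"ty":1.3,"tz":-0.5,"gripper":0.95},{"wx":0,"wy":0,"wz":0,"tx":0.3,"ty":1.3,"tz":-0.5,"gripper":0.95}]'
python3 -m creep '[{"wx":0,"wy":0,"wz":0,"tx":0,"ty":0,"tz":0,"gripper":1},{"wx":0,"wy":0,"wz":0,"tx":0,"ty":0,"tz":0,"gripper":1},{"wx":0,"wy":0,"wz":0,"tx":0,"ty":0,"tz":0,"gripper":1},{"wx":0,"wy":0,"wz":0,"tx":0,"ty":0,"tz":0,"gripper":1}]'
python3 -m creep '[{"wx":0,"wy":0,"wz":0,"tx":0,"ty":0,"tz":-15,"gripper":1},{"wx":0,"wy":0,"wz":0,"tx":0,"ty":0,"tz":-45,"gripper":1},{"wx":0,"wy":0,"wz":0,"tx":0,"ty":0,"tz":-85,"gripper":1},{"wx":0,"wy":0,"wz":0,"tx":0,"ty":0,"tz":-120,"gripper":1},{"wx":0,"wy":0,"wz":0,"tx":0,"ty":0,"tz":-135,"gripper":1}]'
python3 -m creep '[{"wx":0,"wy":0,"wz":0,"tx":0,"ty":0,"tz":0,"gripper":1},{"wx":0,"wy":0,"wz":0,"tx":0,"ty":0,"tz":0,"gripper":1},{"wx":0,"wy":0,"wz":0,"tx":0,"ty":0,"tz":0,"gripper":1}]'
python3 - <<'E'
from h import *
im,W=wcloud('w6.png')
print(circ(W,504,144,60,34,46),circ(W,504,144,45,62,78))
go(581,356,160,76.7)
E
```

```text
time_s: 7.02
tool_pos: [0.504, 0.1444, 0.0447]
tool_rot: [180.0, -0.0, 76.7]
force: [-0.4, -0.6, 0.1]
grip_width: 0.0647
grasp_force: 0.0
time_s: 7.35
tool_pos: [0.5039, 0.1442, 0.0448]
tool_rot: [180.0, -0.0, 76.7]
force: [0.0, -0.1, -0.1]
grip_width: 0.0849
grasp_force: 0.0
time_s: 7.77
tool_pos: [0.5062, 0.1451, 0.1852]
tool_rot: [179.6, -0.2, 76.7]
force: [0.8, 0.4, 0.4]
grip_width: 0.0869
grasp_force: 0.0
time_s: 8.02
tool_pos: [0.5032, 0.1439, 0.1787]
tool_rot: [-179.9, 0.1, 76.7]
force: [-0.2, -0.2, 0.4]
grip_width: 0.0869
grasp_force: 0.0
(5508, array([503.7, 143.9]), 52.1, array([505.6, 158.6,  39.9])) (3432, array([504.9, 144.1]), 28.9, array([505.3, 145.6,  69.9]))
shift [224.4  27.3  17.8] turn [-0.1  0.1  0. ]
```

```bash
python3 -m creep '[{"wx":0,"wy":0,"wz":0,"tx":38,"ty":5,"tz":0,"gripper":1},{"wx":0,"wy":0,"wz":0,"tx":78,"ty":10,"tz":0,"gripper":1},{"wx":0,"wy":0,"wz":0,"tx":118,"ty":15,"tz":0,"gripper":1},{"wx":0,"wy":0,"wz":0,"tx":156,"ty":20,"tz":0,"gripper":1},{"wx":0,"wy":0,"wz":0,"tx":190,"ty":24,"tz":0,"gripper":1}]'
python3 -m creep '[{"wx":0,"wy":0,"wz":0,"tx":22,"ty":3,"tz":0,"gripper":1},{"wx":0,"wy":0,"wz":0,"tx":34,"ty":3,"tz":0,"gripper":1},{"wx":0,"wy":0,"wz":0,"tx":34,"ty":3,"tz":0,"gripper":1},{"wx":0,"wy":0,"wz":0,"tx":34,"ty":3,"tz":0,"gripper":1},{"wx":0,"wy":0,"wz":0,"tx":34,"ty":3,"tz":0,"gripper":1}]'
python3 - <<'E'
from h import *
im,W=wcloud('w7.png')
print(circ(W,581,356,45,50,57),circ(W,581,356,40,58,66))
go(581,356,12,76.7)
E
```

```text
time_s: 8.48
tool_pos: [0.5705, 0.3256, 0.1775]
tool_rot: [-179.8, 0.1, 76.7]
force: [-0.5, -0.7, 0.6]
grip_width: 0.0872
grasp_force: 0.0
time_s: 8.9
tool_pos: [0.5817, 0.3538, 0.1791]
tool_rot: [-180.0, 0.1, 76.6]
force: [0.8, 0.1, 0.1]
grip_width: 0.0869
grasp_force: 0.0
(1326, array([582.3, 355.8]), 25.8, array([583.8, 361.9,  53.9])) (1113, array([582.4, 355.7]), 16.9, array([582.4, 356.4,  61.9]))
shift [  2.4  -1.5 167.5] turn [ 0.   0.1 -0.1]
```

View pics/w7.png

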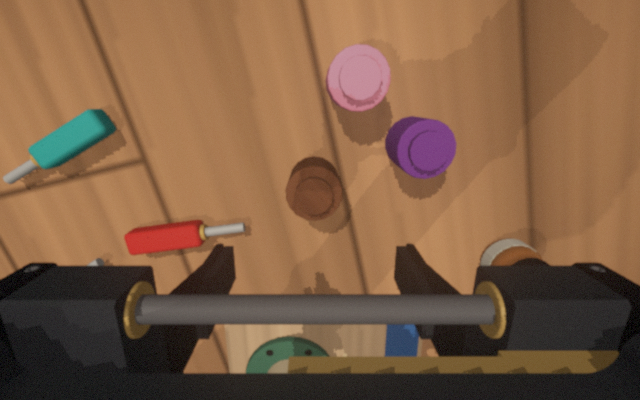

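```bash
python3 -m creep '[{"wx":0,"wy":0,"wz":0,"tx":2,"ty":0,"tz":35,"gripper":1},{"wx":0,"wy":0,"wz":0,"tx":2,"ty":0,"tz":75,"gripper":1},{"wx":0,"wy":0,"wz":0,"tx":2,"ty":0,"tz":112,"gripper":1},{"wx":0,"wy":0,"wz":0,"tx":2,"ty":0,"tz":138,"gripper":1},{"wx":0,"wy":0,"wz":0,"tx":2,"ty":0,"tz":152,"gripper":1}]'
python3 -m creep '[{"wx":0,"wy":0,"wz":0,"tx":0,"ty":0,"tz":8,"gripper":1},{"wx":0,"wy":0,"wz":0,"tx":0,"ty":0,"tz":14,"gripper":1},{"wx":0,"wy":0,"wz":0,"tx":0,"ty":0,"tz":14,"gripper":1},{"wx":0,"wy":0,"wz":0,"tx":0,"ty":0,"tz":14,"gripper":1},{"wx":0,"wy":0,"wz":0,"tx":0,"ty":0,"tz":14,"gripper":1}]'
python3 -c "from h import *; go(582.4,355.7,12,76.7)"
```

```text
time_s: 9.37
tool_pos: [0.5803, 0.3543, 0.0239]
tool_rot: [-179.8, 0.3, 76.6]
force: [-0.5, 0.1, -0.0]
grip_width: 0.0872
grasp_force: 0.0
time_s: 9.78
tool_pos: [0.5834, 0.3587, 0.0159]
tool_rot: [179.9, -0.1, 76.7]
force: [0.6, -0.1, 0.8]
grip_width: 0.087
grasp_force: 0.0
shift [-3.2 -0.3  3.9] turn [ 0.1 -0.1 -0. ]
```

```bash
python3 -m creep '[{"wx":0,"wy":0,"wz":0,"tx":-2.5,"ty":0,"tz":2,"gripper":1},{"wx":0,"wy":0,"wz":0,"tx":-2.5,"ty":0,"tz":2,"gripper":1},{"wx":0,"wy":0,"wz":0,"tx":-2.5,"ty":0,"tz":2,"gripper":1}]'
python3 -c "from h import *; go(582.4,355.7,12,76.7)"
```

```text
time_s: 10.03
tool_pos: [0.5819, 0.3553, 0.0123]
tool_rot: [180.0, -0.0, 76.7]
force: [0.7, 0.1, 0.0]
grip_width: 0.0867
grasp_force: 0.0
shift [0.5 0.4 0.3] turn [ 0. -0. -0.]
```

```bash
python3 -m creep '[{"wx":0,"wy":0,"wz":0,"tx":0,"ty":0,"tz":0,"gripper":-1},{"wx":0,"wy":0,"wz":0,"tx":0,"ty":0,"tz":0,"gripper":-1},{"wx":0,"wy":0,"wz":0,"tx":0,"ty":0,"tz":0,"gripper":-1},{"wx":0,"wy":0,"wz":0,"tx":0,"ty":0,"tz":0,"gripper":-1},{"wx":0,"wy":0,"wz":0,"tx":0,"ty":0,"tz":0,"gripper":-1}]' 20
python3 -m creep '[{"wx":0,"wy":0,"wz":0,"tx":0,"ty":0,"tz":0,"gripper":-1},{"wx":0,"wy":0,"wz":0,"tx":0,"ty":0,"tz":0,"gripper":-1},{"wx":0,"wy":0,"wz":0,"tx":0,"ty":0,"tz":0,"gripper":-1},{"wx":0,"wy":0,"wz":0,"tx":0,"ty":0,"tz":-15,"gripper":-1},{"wx":0,"wy":0,"wz":0,"tx":0,"ty":0,"tz":-45,"gripper":-1}]'
python3 -m creep '[{"wx":0,"wy":0,"wz":0,"tx":0,"ty":0,"tz":-38,"gripper":-1},{"wx":0,"wy":0,"wz":0,"tx":-20,"ty":0,"tz":-72,"gripper":-1},{"wx":0,"wy":0,"wz":0,"tx":-50,"ty":-6,"tz":-90,"gripper":-1},{"wx":0,"wy":0,"wz":0,"tx":-88,"ty":-12,"tz":-95,"gripper":-1},{"wx":0,"wy":0,"wz":0,"tx":-125,"ty":-18,"tz":-95,"gripper":-1}]'
python3 -m creep '[{"wx":0,"wy":0,"wz":0,"tx":-36,"ty":-5,"tz":0,"gripper":-1},{"wx":0,"wy":0,"wz":0,"tx":-64,"ty":-9,"tz":0,"gripper":-1},{"wx":0,"wy":0,"wz":0,"tx":-84,"ty":-9,"tz":0,"gripper":-1},{"wx":0,"wy":0,"wz":0,"tx":-96,"ty":-9,"tz":0,"gripper":-1},{"wx":0,"wy":0,"wz":0,"tx":-98,"ty":-9,"tz":0,"gripper":-1}]'
python3 -m creep '[{"wx":0,"wy":0,"wz":0,"tx":0,"ty":0,"tz":0,"gripper":-1},{"wx":0,"wy":0,"wz":0,"tx":0,"ty":0,"tz":0,"gripper":-1},{"wx":0,"wy":0,"wz":0,"tx":0,"ty":0,"tz":0,"gripper":-1}]'
python3 -c "from h import *; go(504.6,144.1,83,76.7)"
```

```text
time_s: 10.45
tool_pos: [0.5816, 0.3555, 0.0118]
tool_rot: [180.0, 0.0, 76.7]
force: [-0.4, 0.2, -0.4]
grip_width: 0.0615
grasp_force: 0.0
time_s: 10.87
tool_pos: [0.5787, 0.3535, 0.0534]
tool_rot: [-179.6, 0.4, 76.7]
force: [0.2, -0.0, -1.3]
grip_width: 0.0523
grasp_force: 20.0
time_s: 11.28
tool_pos: [0.5361, 0.2382, 0.1557]
tool_rot: [179.7, -0.2, 76.8]
force: [0.1, -0.9, -0.7]
grip_width: 0.052
grasp_force: 20.0
time_s: 11.7
tool_pos: [0.5042, 0.1422, 0.1529]
tool_rot: [179.9, 0.0, 76.5]
force: [-0.0, -0.2, 0.1]
grip_width: 0.0516
grasp_force: 20.0
time_s: 11.95
tool_pos: [0.5042, 0.1467, 0.1519]
tool_rot: [-180.0, -0.0, 76.8]
force: [0.1, -0.4, -1.0]
grip_width: 0.0515
grasp_force: 20.0
shift [-2.5  1.  68.9] turn [-0.  -0.   0.1]
```

```bash
python3 -m creep '[{"wx":0,"wy":0,"wz":0,"tx":-2,"ty":1,"tz":18,"gripper":-1},{"wx":0,"wy":0,"wz":0,"tx":-2,"ty":1,"tz":36,"gripper":-1},{"wx":0,"wy":0,"wz":0,"tx":-2,"ty":1,"tz":48,"gripper":-1},{"wx":0,"wy":0,"wz":0,"tx":-2,"ty":1,"tz":56,"gripper":-1},{"wx":0,"wy":0,"wz":0,"tx":-2,"ty":1,"tz":60,"gripper":-1}]'
python3 -m creep '[{"wx":0,"wy":0,"wz":0,"tx":0,"ty":0,"tz":2,"gripper":-1},{"wx":0,"wy":0,"wz":0,"tx":0,"ty":0,"tz":2,"gripper":-1},{"wx":0,"wy":0,"wz":0,"tx":0,"ty":0,"tz":2,"gripper":-1},{"wx":0,"wy":0,"wz":0,"tx":0,"ty":0,"tz":2,"gripper":-1}]'
python3 -c "from h import *; go(504.6,144.1,82,76.7)"
```

```text
time_s: 12.37
tool_pos: [0.5038, 0.1432, 0.0904]
tool_rot: [-179.9, 0.0, 76.8]
force: [-0.1, -0.7, -1.1]
grip_width: 0.0517
grasp_force: 20.0
time_s: 12.7
tool_pos: [0.5051, 0.1427, 0.0906]
tool_rot: [179.9, -0.0, 76.7]
force: [-0.6, 1.2, -1.1]
grip_width: 0.0516
grasp_force: 20.0
shift [ 1.2 -0.8  8.6] turn [ 0.1 -0.  -0. ]
```

```bash
python3 -m creep '[{"wx":0,"wy":0,"wz":0,"tx":1,"ty":-0.5,"tz":4,"gripper":-1},{"wx":0,"wy":0,"wz":0,"tx":1,"ty":-0.5,"tz":7,"gripper":-1},{"wx":0,"wy":0,"wz":0,"tx":1,"ty":-0.5,"tz":8.3,"gripper":-1},{"wx":0,"wy":0,"wz":0,"tx":1,"ty":-0.5,"tz":8.3,"gripper":-1},{"wx":0,"wy":0,"wz":0,"tx":1,"ty":-0.5,"tz":8.3,"gripper":-1}]'
python3 -c "from h import *; go(504.6,144.1,81.8,76.7)"
```

```text
time_s: 13.12
tool_pos: [0.5042, 0.1437, 0.0817]
tool_rot: [-180.0, -0.0, 76.7]
force: [-1.4, -0.2, 1.6]
grip_width: 0.0518
grasp_force: 20.0
shift [ 0.5  0.3 -0.1] turn [-0. -0.  0.]
```

Light contact and centred. I'll release, rise and check.

```bash
python3 -m creep '[{"wx":0,"wy":0,"wz":0,"tx":0,"ty":0,"tz":0,"gripper":1},{"wx":0,"wy":0,"wz":0,"tx":0,"ty":0,"tz":0,"gripper":1},{"wx":0,"wy":0,"wz":0,"tx":0,"ty":0,"tz":0,"gripper":1},{"wx":0,"wy":0,"wz":0,"tx":0,"ty":0,"tz":0,"gripper":1},{"wx":0,"wy":0,"wz":0,"tx":0,"ty":0,"tz":0,"gripper":1}]'
python3 -m creep '[{"wx":0,"wy":0,"wz":0,"tx":0,"ty":0,"tz":-12,"gripper":1},{"wx":0,"wy":0,"wz":0,"tx":0,"ty":0,"tz":-40,"gripper":1},{"wx":0,"wy":0,"wz":0,"tx":0,"ty":0,"tz":-75,"gripper":1},{"wx":0,"wy":0,"wz":0,"tx":-10,"ty":0,"tz":-105,"gripper":1},{"wx":0,"wy":0,"wz":0,"tx":-30,"ty":0,"tz":-120,"gripper":1}]'
python3 -m creep '[{"wx":0,"wy":0,"wz":0,"tx":-10,"ty":0,"tz":0,"gripper":1},{"wx":0,"wy":0,"wz":0,"tx":-10,"ty":0,"tz":0,"gripper":1},{"wx":0,"wy":0,"wz":0,"tx":-10,"ty":0,"tz":0,"gripper":1},{"wx":0,"wy":0,"wz":0,"tx":-10,"ty":0,"tz":0,"gripper":1}]'
python3 - <<'E'
from h import *
im,W=wcloud('w8.png')
print(circ(W,504,144,60,34,46),circ(W,504,144,35,66,73),circ(W,504,144,45,120,127),circ(W,504,144,40,128,136))
go(411,-356,200,76.7)
E
```

```text
time_s: 13.53
tool_pos: [0.5043, 0.1435, 0.0815]
tool_rot: [180.0, 0.0, 76.7]
force: [0.7, -0.6, 0.1]
grip_width: 0.0771
grasp_force: 0.0
time_s: 13.95
tool_pos: [0.4992, 0.1174, 0.2068]
tool_rot: [179.7, -0.3, 77.0]
force: [0.7, -0.8, 0.4]
grip_width: 0.0871
grasp_force: 0.0
time_s: 14.28
tool_pos: [0.4942, 0.1054, 0.2003]
tool_rot: [-179.9, 0.0, 76.7]
force: [0.4, 0.5, -0.4]
grip_width: 0.087
grasp_force: 0.0
(4594, array([503.5, 143.8]), 52.0, array([507.3, 163.8,  39.9])) (306, array([506.3, 150.4]), 27.6, array([510.2, 166.6,  69.6])) (2086, array([505. , 143.7]), 25.9, array([506.1, 148.8, 123.8])) (1757, array([505.1, 143.8]), 17.0, array([505.1, 144.5, 131.9]))
shift [-4.684e+02  2.460e+01  4.000e-01] turn [-0.1  0.   0.1]
```

```bash
python3 -m creep '[{"wx":0,"wy":0,"wz":0,"tx":-36,"ty":2,"tz":0,"gripper":1},{"wx":0,"wy":0,"wz":0,"tx":-75,"ty":4,"tz":0,"gripper":1},{"wx":0,"wy":0,"wz":0,"tx":-115,"ty":6,"tz":0,"gripper":1},{"wx":0,"wy":0,"wz":0,"tx":-155,"ty":8,"tz":0,"gripper":1},{"wx":0,"wy":0,"wz":0,"tx":-195,"ty":10,"tz":0,"gripper":1}]'
python3 -m creep '[{"wx":0,"wy":0,"wz":0,"tx":-40,"ty":2,"tz":0,"gripper":1},{"wx":0,"wy":0,"wz":0,"tx":-80,"ty":4,"tz":0,"gripper":1},{"wx":0,"wy":0,"wz":0,"tx":-120,"ty":6,"tz":0,"gripper":1},{"wx":0,"wy":0,"wz":0,"tx":-160,"ty":8,"tz":0,"gripper":1},{"wx":0,"wy":0,"wz":0,"tx":-195,"ty":10,"tz":0,"gripper":1}]'
python3 -m creep '[{"wx":0,"wy":0,"wz":0,"tx":-30,"ty":2,"tz":0,"gripper":1},{"wx":0,"wy":0,"wz":0,"tx":-54,"ty":4,"tz":0,"gripper":1},{"wx":0,"wy":0,"wz":0,"tx":-70,"ty":5,"tz":0,"gripper":1},{"wx":0,"wy":0,"wz":0,"tx":-78,"ty":5,"tz":0,"gripper":1},{"wx":0,"wy":0,"wz":0,"tx":-78,"ty":5,"tz":0,"gripper":1}]'
python3 -m creep '[{"wx":0,"wy":0,"wz":0,"tx":0,"ty":0,"tz":0,"gripper":1},{"wx":0,"wy":0,"wz":0,"tx":0,"ty":0,"tz":0,"gripper":1},{"wx":0,"wy":0,"wz":0,"tx":0,"ty":0,"tz":0,"gripper":1}]'
python3 - <<'E'
from h import *
im,W=wcloud('w9.png')
print(circ(W,411,-356,45,10,37),circ(W,411,-356,40,32,38),circ(W,411,-356,35,59,66),circ(W,411,-356,35,48,51))
go(411,-356,4,76.7)
E
```

```text
time_s: 14.75
tool_pos: [0.4592, -0.088, 0.2006]
tool_rot: [-179.9, 0.0, 76.8]
force: [1.2, 0.6, -0.5]
grip_width: 0.0868
grasp_force: 0.0
time_s: 15.17
tool_pos: [0.424, -0.2811, 0.2006]
tool_rot: [-179.9, 0.0, 76.7]
force: [0.5, -0.1, -0.9]
grip_width: 0.0873
grasp_force: 0.0
time_s: 15.58
tool_pos: [0.4111, -0.3575, 0.2004]
tool_rot: [-179.9, 0.0, 76.6]
force: [-0.1, -0.7, -1.2]
grip_width: 0.0869
grasp_force: 0.0
time_s: 15.83
tool_pos: [0.4126, -0.3548, 0.2014]
tool_rot: [-180.0, -0.0, 76.9]
force: [-0.1, 1.1, 0.2]
grip_width: 0.087
grasp_force: 0.0
(278, array([ 410.1, -359.3]), 23.1, array([ 414.8, -340.4,   27.8])) (187, array([ 410.2, -359.5]), 22.8, array([ 414.7, -346.1,   36.7])) (119, array([ 409.7, -359.1]), 6.5, array([ 410.3, -358.8,   61.2])) (164, array([ 410.1, -359.7]), 14.6, array([ 409.9, -355.1,   49.4]))
shift [ -1.3  -1.2 197.5] turn [ 0.  -0.   0.1]
```

View pics/w9.png

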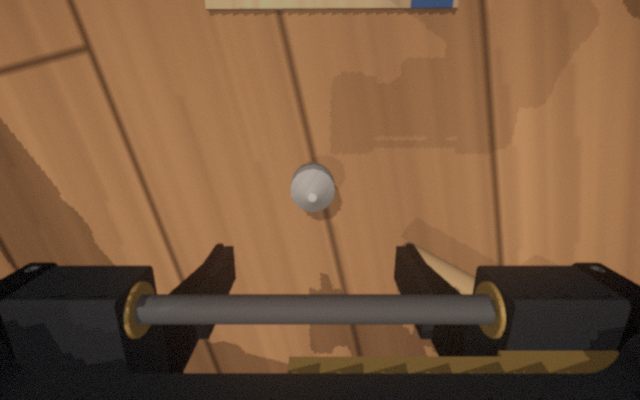

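```bash
python3 -m creep '[{"wx":0,"wy":0,"wz":0,"tx":-4,"ty":-1.4,"tz":35,"gripper":1},{"wx":0,"wy":0,"wz":0,"tx":-4,"ty":-1.4,"tz":75,"gripper":1},{"wx":0,"wy":0,"wz":0,"tx":-4,"ty":-1.4,"tz":115,"gripper":1},{"wx":0,"wy":0,"wz":0,"tx":-4,"ty":-1.4,"tz":148,"gripper":1},{"wx":0,"wy":0,"wz":0,"tx":-4,"ty":-1.4,"tz":168,"gripper":1}]'
python3 -m creep '[{"wx":0,"wy":0,"wz":0,"tx":0,"ty":0,"tz":10,"gripper":1},{"wx":0,"wy":0,"wz":0,"tx":0,"ty":0,"tz":18,"gripper":1},{"wx":0,"wy":0,"wz":0,"tx":0,"ty":0,"tz":22,"gripper":1},{"wx":0,"wy":0,"wz":0,"tx":0,"ty":0,"tz":22,"gripper":1},{"wx":0,"wy":0,"wz":0,"tx":0,"ty":0,"tz":22,"gripper":1}]'
python3 -m creep '[{"wx":0,"wy":0,"wz":0,"tx":0,"ty":0,"tz":2,"gripper":1},{"wx":0,"wy":0,"wz":0,"tx":0,"ty":0,"tz":2,"gripper":1}]'
python3 -c "from h import *; go(410.1,-359.3,4,76.7)"
```

```text
time_s: 16.3
tool_pos: [0.4079, -0.3576, 0.0299]
tool_rot: [-179.8, -0.1, 76.8]
force: [-0.8, -0.1, 0.0]
grip_width: 0.0871
grasp_force: 0.0
time_s: 16.72
tool_pos: [0.4105, -0.3607, 0.0129]
tool_rot: [179.9, 0.0, 76.7]
force: [-0.2, -0.5, -0.5]
grip_width: 0.0871
grasp_force: 0.0
time_s: 16.88
tool_pos: [0.4101, -0.3605, 0.0104]
tool_rot: [179.9, 0.0, 76.7]
force: [0.3, 0.4, 1.2]
grip_width: 0.0869
grasp_force: 0.0
shift [ 1.2 -0.3  6.4] turn [0.1 0.  0. ]
```

```bash
python3 -m creep '[{"wx":0,"wy":0,"wz":0,"tx":1,"ty":0,"tz":4,"gripper":1},{"wx":0,"wy":0,"wz":0,"tx":1,"ty":0,"tz":5.5,"gripper":1},{"wx":0,"wy":0,"wz":0,"tx":1,"ty":0,"tz":5.5,"gripper":-1},{"wx":0,"wy":0,"wz":0,"tx":1,"ty":0,"tz":5.5,"gripper":-1},{"wx":0,"wy":0,"wz":0,"tx":1,"ty":0,"tz":5.5,"gripper":-1}]' 25
python3 -m creep '[{"wx":0,"wy":0,"wz":0,"tx":0,"ty":0,"tz":0,"gripper":-1},{"wx":0,"wy":0,"wz":0,"tx":0,"ty":0,"tz":0,"gripper":-1},{"wx":0,"wy":0,"wz":0,"tx":0,"ty":0,"tz":0,"gripper":-1},{"wx":0,"wy":0,"wz":0,"tx":0,"ty":0,"tz":0,"gripper":-1},{"wx":0,"wy":0,"wz":0,"tx":0,"ty":0,"tz":0,"gripper":-1}]'
python3 -c "
from h import *; go(474.5,17.2,150,76.9)"
```

```text
time_s: 17.3
tool_pos: [0.4097, -0.3592, 0.004]
tool_rot: [180.0, 0.0, 76.7]
force: [-0.5, 0.7, 0.5]
grip_width: 0.0743
grasp_force: 0.0
time_s: 17.72
tool_pos: [0.4097, -0.3591, 0.0041]
tool_rot: [180.0, 0.0, 76.7]
force: [-0.7, 0.4, 0.4]
grip_width: 0.0452
grasp_force: 25.0
shift [ 381.1  -23.5 -145.9] turn [ 0.   0.  -0.2]
```

```bash
python3 -m creep '[{"wx":0,"wy":0,"wz":0,"tx":0,"ty":0,"tz":-20,"gripper":-1},{"wx":0,"wy":0,"wz":0,"tx":0,"ty":0,"tz":-55,"gripper":-1},{"wx":0,"wy":0,"wz":0,"tx":15,"ty":-1,"tz":-90,"gripper":-1},{"wx":0,"wy":0,"wz":0,"tx":40,"ty":-2,"tz":-120,"gripper":-1},{"wx":0,"wy":0,"wz":0,"tx":70,"ty":-4,"tz":-140,"gripper":-1}]'
python3 -m creep '[{"wx":0,"wy":0,"wz":0,"tx":35,"ty":-2,"tz":-5,"gripper":-1},{"wx":0,"wy":0,"wz":0,"tx":65,"ty":-4,"tz":-6,"gripper":-1},{"wx":0,"wy":0,"wz":0,"tx":85,"ty":-5,"tz":-6,"gripper":-1},{"wx":0,"wy":0,"wz":0,"tx":95,"ty":-6,"tz":-6,"gripper":-1},{"wx":0,"wy":0,"wz":0,"tx":95,"ty":-6,"tz":-6,"gripper":-1}]'
python3 -m creep '[{"wx":0,"wy":0,"wz":0,"tx":0,"ty":0,"tz":0,"gripper":-1},{"wx":0,"wy":0,"wz":0,"tx":0,"ty":0,"tz":0,"gripper":-1},{"wx":0,"wy":0,"wz":0,"tx":0,"ty":0,"tz":0,"gripper":-1}]'
python3 - <<'E'
from h import *
im,W=wcloud('w10.png')
hsv=cv2.cvtColor(im,cv2.COLOR_RGB2HSV)
print(circ(W,445,-109,60,36,52),circ(W,445,-109,60,48,66))
b=(hsv[...,0]>95)&(hsv[...,0]<130)&(hsv[...,1]>100)&(W[...,2]<15)&(W[...,2]>-5); P=W[b]
print(len(P),cv2.minAreaRect(P[:,:2].astype(np.float32)), np.median(P[:,2]))
go(474.3,17.3,150,76.9)
E
```

```text
time_s: 18.13
tool_pos: [0.4223, -0.2917, 0.1471]
tool_rot: [179.8, 0.1, 76.5]
force: [1.9, 0.2, -1.1]
grip_width: 0.0451
grasp_force: 25.0
time_s: 18.55
tool_pos: [0.4382, -0.1939, 0.1498]
tool_rot: [-180.0, -0.0, 76.9]
force: [0.0, 0.3, -1.5]
grip_width: 0.0451
grasp_force: 25.0
time_s: 18.8
tool_pos: [0.4373, -0.1981, 0.1498]
tool_rot: [-180.0, 0.0, 76.5]
force: [0.1, -0.4, -1.0]
grip_width: 0.0454
grasp_force: 25.0
(7946, array([ 445.7, -109.5]), 45.0, array([ 446.5, -107.9,   45.9])) (3378, array([ 445.3, -109.1]), 38.8, array([ 444.4, -103.2,   57.8]))
7743 ((576.3895263671875, -143.68283081054688), (149.5533905029297, 38.96968460083008), 77.09037017822266) 6.375610372891832
shift [217.9 -14.2  -0.3] turn [-0.   0.  -0.4]
```

```bash
python3 -m creep '[{"wx":0,"wy":0,"wz":0,"tx":36,"ty":-3,"tz":0,"gripper":-1},{"wx":0,"wy":0,"wz":0,"tx":76,"ty":-6,"tz":0,"gripper":-1},{"wx":0,"wy":0,"wz":0,"tx":114,"ty":-9,"tz":0,"gripper":-1},{"wx":0,"wy":0,"wz":0,"tx":150,"ty":-12,"tz":0,"gripper":-1},{"wx":0,"wy":0,"wz":0,"tx":180,"ty":-14,"tz":0,"gripper":-1}]'
python3 -m creep '[{"wx":0,"wy":0,"wz":0,"tx":20,"ty":0,"tz":0,"gripper":-1},{"wx":0,"wy":0,"wz":0,"tx":32,"ty":0,"tz":8,"gripper":-1},{"wx":0,"wy":0,"wz":0,"tx":37,"ty":0,"tz":35,"gripper":-1},{"wx":0,"wy":0,"wz":0,"tx":37,"ty":0,"tz":70,"gripper":-1},{"wx":0,"wy":0,"wz":0,"tx":37,"ty":0,"tz":95,"gripper":-1}]'
python3 -m creep '[{"wx":0,"wy":0,"wz":0,"tx":0,"ty":0,"tz":15,"gripper":-1},{"wx":0,"wy":0,"wz":0,"tx":0,"ty":0,"tz":25,"gripper":-1},{"wx":0,"wy":0,"wz":0,"tx":0,"ty":0,"tz":30,"gripper":-1},{"wx":0,"wy":0,"wz":0,"tx":0,"ty":0,"tz":30,"gripper":-1},{"wx":0,"wy":0,"wz":0,"tx":0,"ty":0,"tz":30,"gripper":-1}]'
python3 -m creep '[{"wx":0,"wy":0,"wz":0,"tx":0,"ty":0,"tz":1,"gripper":-1},{"wx":0,"wy":0,"wz":0,"tx":0,"ty":0,"tz":1,"gripper":-1},{"wx":0,"wy":0,"wz":0,"tx":0,"ty":0,"tz":1,"gripper":-1}]'
python3 -c "
from h import *; go(474.6,17.2,10.2,76.9)"
```

```text
time_s: 19.27
tool_pos: [0.4659, -0.016, 0.1501]
tool_rot: [180.0, -0.0, 76.7]
force: [1.5, 0.3, -1.4]
grip_width: 0.0454
grasp_force: 25.0
time_s: 19.68
tool_pos: [0.4738, 0.0177, 0.0531]
tool_rot: [-180.0, 0.0, 76.7]
force: [-0.2, 1.2, -2.2]
grip_width: 0.0454
grasp_force: 25.0
time_s: 20.1
tool_pos: [0.4751, 0.0179, 0.0258]
tool_rot: [179.9, -0.0, 76.7]
force: [0.2, 0.3, -0.7]
grip_width: 0.0453
grasp_force: 25.0
time_s: 20.35
tool_pos: [0.4749, 0.0182, 0.0249]
tool_rot: [179.9, -0.0, 76.7]
force: [-0.2, 0.3, -2.1]
grip_width: 0.0454
grasp_force: 25.0
shift [-1.  -0.1 14.7] turn [ 0.1 -0.  -0.2]
```

```bash
python3 -m creep '[{"wx":0,"wy":0,"wz":0,"tx":-1,"ty":0,"tz":7,"gripper":-1},{"wx":0,"wy":0,"wz":0,"tx":-1,"ty":0,"tz":11,"gripper":-1},{"wx":0,"wy":0,"wz":0,"tx":-1,"ty":0,"tz":13,"gripper":-1},{"wx":0,"wy":0,"wz":0,"tx":-1,"ty":0,"tz":14,"gripper":-1},{"wx":0,"wy":0,"wz":0,"tx":-1,"ty":0,"tz":14,"gripper":-1}]'
python3 -m creep '[{"wx":0,"wy":0,"wz":0,"tx":0,"ty":0,"tz":0,"gripper":-1},{"wx":0,"wy":0,"wz":0,"tx":0,"ty":0,"tz":0,"gripper":-1},{"wx":0,"wy":0,"wz":0,"tx":0,"ty":0,"tz":0,"gripper":-1}]'
python3 -c "
from h import *; go(474.6,17.2,10.2,76.9)"
```

```text
time_s: 20.77
tool_pos: [0.4735, 0.0171, 0.01]
tool_rot: [-179.9, 0.0, 76.7]
force: [-1.9, -0.2, 0.5]
grip_width: 0.0453
grasp_force: 25.0
time_s: 21.02
tool_pos: [0.4738, 0.0171, 0.01]
tool_rot: [-180.0, 0.0, 76.7]
force: [-1.4, -0.0, 2.4]
grip_width: 0.0451
grasp_force: 25.0
shift [ 0.2  0.8 -0.2] turn [-0.   0.  -0.2]
```

```bash
python3 -m creep '[{"wx":0,"wy":0,"wz":0,"tx":0,"ty":0.5,"tz":0,"gripper":1},{"wx":0,"wy":0,"wz":0,"tx":0,"ty":0.5,"tz":0,"gripper":1},{"wx":0,"wy":0,"wz":0,"tx":0,"ty":0.5,"tz":0,"gripper":1},{"wx":0,"wy":0,"wz":0,"tx":0,"ty":0.5,"tz":0,"gripper":1},{"wx":0,"wy":0,"wz":0,"tx":0,"ty":0.5,"tz":0,"gripper":1}]'
python3 -m creep '[{"wx":0,"wy":0,"wz":0,"tx":0,"ty":0,"tz":0,"gripper":1},{"wx":0,"wy":0,"wz":0,"tx":0,"ty":0,"tz":-15,"gripper":1},{"wx":0,"wy":0,"wz":0,"tx":0,"ty":0,"tz":-45,"gripper":1},{"wx":0,"wy":0,"wz":0,"tx":0,"ty":0,"tz":-85,"gripper":1},{"wx":0,"wy":0,"wz":0,"tx":0,"ty":0,"tz":-125,"gripper":1}]'
python3 -m creep '[{"wx":0,"wy":0,"wz":0,"tx":0,"ty":0,"tz":-35,"gripper":1},{"wx":0,"wy":0,"wz":0,"tx":0,"ty":0,"tz":-65,"gripper":1},{"wx":0,"wy":0,"wz":0,"tx":0,"ty":0,"tz":-75,"gripper":1},{"wx":0,"wy":0,"wz":0,"tx":0,"ty":0,"tz":-75,"gripper":1},{"wx":0,"wy":0,"wz":0,"tx":0,"ty":0,"tz":-75,"gripper":1}]'
python3 - <<'E'
from h import *
im,W=wcloud('w11.png')
for z in [(12,40),(34,44),(58,70)]: print(circ(W,474.6,17.2,35,*z))
E
python3 -m creep '[{"wx":0,"wy":0,"wz":-7,"tx":30,"ty":-13,"tz":0,"gripper":1},{"wx":0,"wy":0,"wz":-14,"tx":62,"ty":-28,"tz":0,"gripper":1},{"wx":0,"wy":0,"wz":-21,"tx":96,"ty":-43,"tz":0,"gripper":1},{"wx":0,"wy":0,"wz":-28,"tx":130,"ty":-58,"tz":0,"gripper":1},{"wx":0,"wy":0,"wz":-35,"tx":164,"ty":-73,"tz":0,"gripper":1}]'
python3 -c "
from h import *; go(413,338,200,175.5); print(get_obs()['qpos'])"
```

```text
time_s: 21.43
tool_pos: [0.4747, 0.0171, 0.0101]
tool_rot: [180.0, -0.0, 76.7]
force: [0.1, 0.5, 0.1]
grip_width: 0.0708
grasp_force: 0.0
time_s: 21.85
tool_pos: [0.4734, 0.017, 0.1357]
tool_rot: [-179.9, 0.0, 76.7]
force: [1.3, -0.3, 0.4]
grip_width: 0.0866
grasp_force: 0.0
time_s: 22.27
tool_pos: [0.4743, 0.0171, 0.2095]
tool_rot: [180.0, 0.0, 76.7]
force: [-0.2, -0.2, -1.3]
grip_width: 0.0871
grasp_force: 0.0
(194, array([475.8,  20. ]), 22.6, array([479.9,  36.4,  25.9]))
(227, array([474.5,  16.5]), 23.0, array([477.7,  30.8,  42.7]))
(401, array([474.4,  17.2]), 11.9, array([475. ,  18.3,  62.6]))
time_s: 22.73
tool_pos: [0.4393, 0.1944, 0.2075]
tool_rot: [-179.8, -0.0, 112.0]
force: [1.4, 0.4, -0.2]
grip_width: 0.0868
grasp_force: 0.0
shift [143.   29.5   7.4] turn [ -0.2  -0.1 -63.5]
[-12.09901641  -1.02560342 -14.68462071 106.95203526  -0.2917546
  74.27143245  -4.6815228 ]
```

```bash
python3 -m creep '[{"wx":0,"wy":0,"wz":-7,"tx":35,"ty":7,"tz":0,"gripper":1},{"wx":0,"wy":0,"wz":-14,"tx":68,"ty":14,"tz":0,"gripper":1},{"wx":0,"wy":0,"wz":-21,"tx":98,"ty":20,"tz":0,"gripper":1},{"wx":0,"wy":0,"wz":-28,"tx":122,"ty":25,"tz":0,"gripper":1},{"wx":0,"wy":0,"wz":-35,"tx":138,"ty":29,"tz":0,"gripper":1}]'
python3 -m creep '[{"wx":0,"wy":0,"wz":-7,"tx":0,"ty":0,"tz":0,"gripper":1},{"wx":0,"wy":0,"wz":-14,"tx":0,"ty":0,"tz":0,"gripper":1},{"wx":0,"wy":0,"wz":-21,"tx":0,"ty":0,"tz":0,"gripper":1},{"wx":0,"wy":0,"wz":-26,"tx":0,"ty":0,"tz":0,"gripper":1},{"wx":0,"wy":0,"wz":-28.5,"tx":0,"ty":0,"tz":0,"gripper":1}]'
python3 -m creep '[{"wx":0,"wy":0,"wz":0,"tx":0,"ty":0,"tz":0,"gripper":1},{"wx":0,"wy":0,"wz":0,"tx":0,"ty":0,"tz":0,"gripper":1},{"wx":0,"wy":0,"wz":0,"tx":0,"ty":0,"tz":0,"gripper":1}]'
python3 - <<'E'
from h import *
im,W=wcloud('w12.png')
hsv=cv2.cvtColor(im,cv2.COLOR_RGB2HSV)
k=((hsv[...,0]<8)|(hsv[...,0]>172))&(hsv[...,1]>150)&(abs(W[...,2]-24)<4)&(np.hypot(W[...,0]-413,W[...,1]-338)<70)
P=W[k]; print(len(P),cv2.minAreaRect(P[:,:2].astype(np.float32)),np.median(P,0))
go(413,338,8,175.5); print(get_obs()['qpos'])
E
```

```text
time_s: 23.15
tool_pos: [0.4144, 0.3348, 0.2072]
tool_rot: [-179.8, -0.2, 147.3]
force: [0.3, 0.5, 0.4]
grip_width: 0.0868
grasp_force: 0.0
time_s: 23.57
tool_pos: [0.4159, 0.3316, 0.2071]
tool_rot: [-179.8, -0.2, 175.5]
force: [0.2, 0.1, -0.2]
grip_width: 0.0872
grasp_force: 0.0
time_s: 23.82
tool_pos: [0.4166, 0.332, 0.2087]
tool_rot: [-179.9, -0.1, 175.1]
force: [0.8, 0.6, 0.4]
grip_width: 0.0871
grasp_force: 0.0
1622 ((413.12176513671875, 334.6086120605469), (25.162395477294922, 77.89107513427734), 84.65448760986328) [411.38979395 334.56863013  23.55669922]
shift [  4.    5.8 201. ] turn [-0.1 -0.1 -0.4]
[-18.79551683   5.88303665 -24.04829053 100.08433436   2.46540308
  74.64376369  41.74973651]
```

View pics/w12.png

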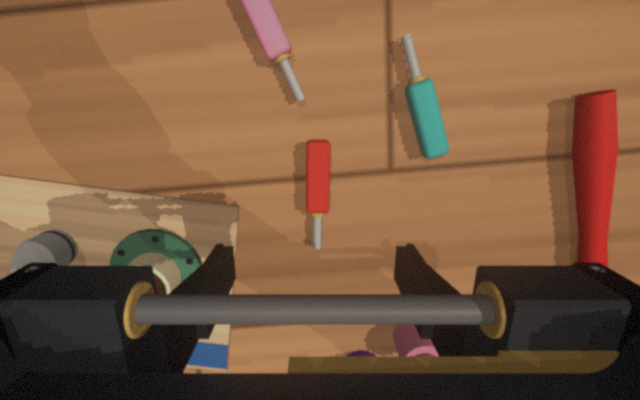

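```bash
python3 -m creep '[{"wx":0,"wy":0,"wz":0.4,"tx":3.7,"ty":2.3,"tz":35,"gripper":1},{"wx":0,"wy":0,"wz":0.4,"tx":3.7,"ty":2.3,"tz":75,"gripper":1},{"wx":0,"wy":0,"wz":0.4,"tx":3.7,"ty":2.3,"tz":115,"gripper":1},{"wx":0,"wy":0,"wz":0.4,"tx":3.7,"ty":2.3,"tz":150,"gripper":1},{"wx":0,"wy":0,"wz":0.4,"tx":3.7,"ty":2.3,"tz":172,"gripper":1}]'
python3 -m creep '[{"wx":0,"wy":0,"wz":0,"tx":0,"ty":0,"tz":10,"gripper":1},{"wx":0,"wy":0,"wz":0,"tx":0,"ty":0,"tz":18,"gripper":1},{"wx":0,"wy":0,"wz":0,"tx":0,"ty":0,"tz":22,"gripper":1},{"wx":0,"wy":0,"wz":0,"tx":0,"ty":0,"tz":22,"gripper":1},{"wx":0,"wy":0,"wz":0,"tx":0,"ty":0,"tz":22,"gripper":1}]'
python3 -m creep '[{"wx":0,"wy":0,"wz":0,"tx":0,"ty":0,"tz":2,"gripper":1},{"wx":0,"wy":0,"wz":0,"tx":0,"ty":0,"tz":2,"gripper":1}]'
python3 -c "from h import *; go(413.1,334.6,4,174.7)"
```

```text
time_s: 24.28
tool_pos: [0.4115, 0.3333, 0.0341]
tool_rot: [-179.8, -0.2, 174.8]
force: [-0.3, -0.8, 0.6]
grip_width: 0.0874
grasp_force: 0.0
time_s: 24.7
tool_pos: [0.4146, 0.3358, 0.0174]
tool_rot: [179.9, 0.1, 174.8]
force: [0.1, -0.2, 0.8]
grip_width: 0.0868
grasp_force: 0.0
time_s: 24.87
tool_pos: [0.4143, 0.3355, 0.015]
tool_rot: [179.9, 0.1, 174.8]
force: [-1.1, 0.4, -0.7]
grip_width: 0.0869
grasp_force: 0.0
shift [ 1.1 -1.  11. ] turn [0.1 0.1 0.1]
```

```bash
python3 -m creep '[{"wx":0,"wy":0,"wz":0,"tx":1,"ty":-0.8,"tz":6,"gripper":1},{"wx":0,"wy":0,"wz":0,"tx":1,"ty":-0.8,"tz":9,"gripper":1},{"wx":0,"wy":0,"wz":0,"tx":1,"ty":-0.8,"tz":10.5,"gripper":-1},{"wx":0,"wy":0,"wz":0,"tx":1,"ty":-0.8,"tz":10.5,"gripper":-1},{"wx":0,"wy":0,"wz":0,"tx":1,"ty":-0.8,"tz":10.5,"gripper":-1}]' 25
python3 -m creep '[{"wx":0,"wy":0,"wz":0,"tx":0,"ty":0,"tz":0,"gripper":-1},{"wx":0,"wy":0,"wz":0,"tx":0,"ty":0,"tz":0,"gripper":-1},{"wx":0,"wy":0,"wz":0,"tx":0,"ty":0,"tz":0,"gripper":-1},{"wx":0,"wy":0,"wz":0,"tx":0,"ty":0,"tz":0,"gripper":-1},{"wx":0,"wy":0,"wz":0,"tx":0,"ty":0,"tz":0,"gripper":-1}]'
python3 -m creep '[{"wx":0,"wy":0,"wz":0,"tx":0,"ty":0,"tz":0,"gripper":-1},{"wx":0,"wy":0,"wz":0,"tx":0,"ty":0,"tz":0,"gripper":-1},{"wx":0,"wy":0,"wz":0,"tx":0,"ty":0,"tz":0,"gripper":-1},{"wx":0,"wy":0,"wz":0,"tx":0,"ty":0,"tz":0,"gripper":-1}]'
python3 -c "from h import *; go(577.2,-139.6,200,77)"
```

```text
time_s: 25.28
tool_pos: [0.4124, 0.3342, 0.0033]
tool_rot: [-180.0, -0.0, 174.8]
force: [0.4, -0.2, -0.0]
grip_width: 0.0739
grasp_force: 0.0
time_s: 25.7
tool_pos: [0.4126, 0.3343, 0.0036]
tool_rot: [180.0, 0.0, 174.8]
force: [-1.1, -0.3, -0.1]
grip_width: 0.0418
grasp_force: 0.0
time_s: 26.03
tool_pos: [0.4125, 0.3344, 0.0036]
tool_rot: [180.0, 0.0, 174.8]
force: [0.2, 0.4, -0.3]
grip_width: 0.0257
grasp_force: 25.0
shift [-207.  -457.1 -196.5] turn [ 0.   0.  97.8]
```

```bash
python3 -m creep '[{"wx":0,"wy":0,"wz":0,"tx":0,"ty":0,"tz":-20,"gripper":-1},{"wx":0,"wy":0,"wz":0,"tx":0,"ty":0,"tz":-55,"gripper":-1},{"wx":0,"wy":0,"wz":0,"tx":0,"ty":0,"tz":-95,"gripper":-1},{"wx":0,"wy":0,"wz":0,"tx":0,"ty":0,"tz":-135,"gripper":-1},{"wx":0,"wy":0,"wz":0,"tx":0,"ty":0,"tz":-170,"gripper":-1}]'
python3 -m creep '[{"wx":0,"wy":0,"wz":7,"tx":-10,"ty":-22,"tz":-20,"gripper":-1},{"wx":0,"wy":0,"wz":14,"tx":-25,"ty":-55,"tz":-30,"gripper":-1},{"wx":0,"wy":0,"wz":21,"tx":-41,"ty":-90,"tz":-30,"gripper":-1},{"wx":0,"wy":0,"wz":28,"tx":-57,"ty":-126,"tz":-30,"gripper":-1},{"wx":0,"wy":0,"wz":35,"tx":-73,"ty":-162,"tz":-30,"gripper":-1}]'
python3 -c "from h import *; go(577.2,-139.8,200,77);print(get_obs()['qpos'])"
```

```text
time_s: 26.45
tool_pos: [0.4124, 0.3343, 0.1758]
tool_rot: [180.0, 0.0, 174.8]
force: [-0.2, 0.7, -1.4]
grip_width: 0.026
grasp_force: 25.0
time_s: 26.87
tool_pos: [0.4706, 0.1647, 0.2038]
tool_rot: [180.0, 0.0, 139.5]
force: [0.3, -0.1, -0.6]
grip_width: 0.0263
grasp_force: 25.0
shift [-278.8 -162.3    3.9] turn [ 0.   0.  62.5]
[ -8.35835536   1.15439983 -14.12909285 105.25641085   0.31396321
  73.5877048   26.92343772]
```

```bash
python3 -m creep '[{"wx":0,"wy":0,"wz":7,"tx":-35,"ty":-20,"tz":0,"gripper":-1},{"wx":0,"wy":0,"wz":14,"tx":-70,"ty":-41,"tz":0,"gripper":-1},{"wx":0,"wy":0,"wz":21,"tx":-105,"ty":-61,"tz":0,"gripper":-1},{"wx":0,"wy":0,"wz":28,"tx":-140,"ty":-82,"tz":0,"gripper":-1},{"wx":0,"wy":0,"wz":35,"tx":-170,"ty":-99,"tz":0,"gripper":-1}]'
python3 -c "from h import *; go(577.2,-139.8,200,77)"
```

```text
time_s: 27.28
tool_pos: [0.5365, -0.0224, 0.2033]
tool_rot: [-180.0, 0.1, 104.3]
force: [0.9, 0.3, -1.8]
grip_width: 0.0259
grasp_force: 25.0
shift [-123.8   10.4    3.5] turn [-0.   0.1 27.3]
```

```bash
python3 -m creep '[{"wx":0,"wy":0,"wz":7,"tx":-32,"ty":3,"tz":0,"gripper":-1},{"wx":0,"wy":0,"wz":14,"tx":-64,"ty":5,"tz":0,"gripper":-1},{"wx":0,"wy":0,"wz":21,"tx":-92,"ty":8,"tz":0,"gripper":-1},{"wx":0,"wy":0,"wz":26,"tx":-112,"ty":10,"tz":0,"gripper":-1},{"wx":0,"wy":0,"wz":27.3,"tx":-122,"ty":10,"tz":0,"gripper":-1}]'
python3 -m creep '[{"wx":0,"wy":0,"wz":0,"tx":0,"ty":0,"tz":10,"gripper":-1},{"wx":0,"wy":0,"wz":0,"tx":0,"ty":0,"tz":35,"gripper":-1},{"wx":0,"wy":0,"wz":0,"tx":0,"ty":0,"tz":70,"gripper":-1},{"wx":0,"wy":0,"wz":0,"tx":0,"ty":0,"tz":100,"gripper":-1},{"wx":0,"wy":0,"wz":0,"tx":0,"ty":0,"tz":115,"gripper":-1}]'
python3 -m creep '[{"wx":0,"wy":0,"wz":0,"tx":0,"ty":0,"tz":0,"gripper":-1},{"wx":0,"wy":0,"wz":0,"tx":0,"ty":0,"tz":0,"gripper":-1},{"wx":0,"wy":0,"wz":0,"tx":0,"ty":0,"tz":0,"gripper":-1}]'
python3 -c "from h import *; go(577.2,-139.8,10,77)"
```

```text
time_s: 27.7
tool_pos: [0.5773, -0.1381, 0.2029]
tool_rot: [-180.0, 0.1, 77.1]
force: [0.1, -1.1, -1.1]
grip_width: 0.0257
grasp_force: 25.0
time_s: 28.12
tool_pos: [0.5739, -0.131, 0.0835]
tool_rot: [-179.6, -0.1, 77.8]
force: [-1.2, -0.4, -0.8]
grip_width: 0.0261
grasp_force: 25.0
time_s: 28.37
tool_pos: [0.5781, -0.1333, 0.0897]
tool_rot: [179.9, -0.0, 77.6]
force: [0.9, -0.4, -0.6]
grip_width: 0.0258
grasp_force: 25.0
shift [-6.6  0.3 79.7] turn [ 0.1 -0.   0.6]
```

```bash
python3 -m creep '[{"wx":0,"wy":0,"wz":0.5,"tx":-3,"ty":0.3,"tz":15,"gripper":-1},{"wx":0,"wy":0,"wz":0.5,"tx":-6,"ty":0.3,"tz":32,"gripper":-1},{"wx":0,"wy":0,"wz":0.5,"tx":-6,"ty":0.3,"tz":48,"gripper":-1},{"wx":0,"wy":0,"wz":0.5,"tx":-6,"ty":0.3,"tz":58,"gripper":-1},{"wx":0,"wy":0,"wz":0.5,"tx":-6,"ty":0.3,"tz":62,"gripper":-1}]'
python3 -m creep '[{"wx":0,"wy":0,"wz":0,"tx":0,"ty":0,"tz":2,"gripper":-1},{"wx":0,"wy":0,"wz":0,"tx":0,"ty":0,"tz":2,"gripper":-1},{"wx":0,"wy":0,"wz":0,"tx":0,"ty":0,"tz":2,"gripper":-1},{"wx":0,"wy":0,"wz":0,"tx":0,"ty":0,"tz":2,"gripper":-1}]'
python3 -c "from h import *; go(577.2,-139.8,9.7,77)"
```

```text
time_s: 28.78
tool_pos: [0.5763, -0.1398, 0.0264]
tool_rot: [-180.0, -0.0, 77.0]
force: [-0.3, 0.6, -1.0]
grip_width: 0.0258
grasp_force: 25.0
time_s: 29.12
tool_pos: [0.5772, -0.1404, 0.0257]
tool_rot: [179.9, -0.0, 77.0]
force: [-0.9, 0.0, -1.4]
grip_width: 0.0258
grasp_force: 25.0
shift [ 0.6 -0.2 16. ] turn [ 0.1 -0.   0. ]
```

```bash
python3 -m creep '[{"wx":0,"wy":0,"wz":0,"tx":0.5,"ty":0,"tz":7,"gripper":-1},{"wx":0,"wy":0,"wz":0,"tx":0.5,"ty":0,"tz":12,"gripper":-1},{"wx":0,"wy":0,"wz":0,"tx":0.5,"ty":0,"tz":14.5,"gripper":-1},{"wx":0,"wy":0,"wz":0,"tx":0.5,"ty":0,"tz":15.5,"gripper":-1},{"wx":0,"wy":0,"wz":0,"tx":0.5,"ty":0,"tz":15.5,"gripper":-1}]'
python3 -m creep '[{"wx":0,"wy":0,"wz":0,"tx":0,"ty":0,"tz":0,"gripper":-1},{"wx":0,"wy":0,"wz":0,"tx":0,"ty":0,"tz":0,"gripper":-1},{"wx":0,"wy":0,"wz":0,"tx":0,"ty":0,"tz":0,"gripper":-1}]'
python3 -c "from h import *; go(577.2,-139.8,9.7,77)"
```

```text
time_s: 29.53
tool_pos: [0.5759, -0.1397, 0.0095]
tool_rot: [-179.9, -0.0, 77.0]
force: [-2.9, 1.2, 6.0]
grip_width: 0.0259
grasp_force: 25.0
time_s: 29.78
tool_pos: [0.576, -0.1396, 0.0095]
tool_rot: [-179.9, -0.0, 77.0]
force: [-2.5, 1.4, 5.2]
grip_width: 0.0257
grasp_force: 25.0
shift [ 0.1  1.3 -0.2] turn [-0.1 -0.   0. ]
```

```bash
python3 -m creep '[{"wx":0,"wy":0,"wz":0,"tx":0,"ty":1.2,"tz":-0.8,"gripper":-1},{"wx":0,"wy":0,"wz":0,"tx":0,"ty":1.2,"tz":-0.8,"gripper":-1},{"wx":0,"wy":0,"wz":0,"tx":0,"ty":1.2,"tz":-0.4,"gripper":-1},{"wx":0,"wy":0,"wz":0,"tx":0,"ty":1.2,"tz":-0.4,"gripper":1},{"wx":0,"wy":0,"wz":0,"tx":0,"ty":1.2,"tz":-0.4,"gripper":1}]'
python3 -m creep '[{"wx":0,"wy":0,"wz":0,"tx":0,"ty":0,"tz":0,"gripper":0.6},{"wx":0,"wy":0,"wz":0,"tx":0,"ty":0,"tz":0,"gripper":0.6},{"wx":0,"wy":0,"wz":0,"tx":0,"ty":0,"tz":0,"gripper":0.6},{"wx":0,"wy":0,"wz":0,"tx":0,"ty":0,"tz":0,"gripper":0.6}]'
python3 -m creep '[{"wx":0,"wy":0,"wz":0,"tx":0,"ty":0,"tz":-15,"gripper":0.6},{"wx":0,"wy":0,"wz":0,"tx":0,"ty":0,"tz":-50,"gripper":0.6},{"wx":0,"wy":0,"wz":0,"tx":0,"ty":0,"tz":-90,"gripper":0.6},{"wx":0,"wy":0,"wz":0,"tx":0,"ty":0,"tz":-125,"gripper":0.6},{"wx":0,"wy":0,"wz":0,"tx":0,"ty":0,"tz":-160,"gripper":0.6}]'
python3 -m creep '[{"wx":0,"wy":0,"wz":0,"tx":-10,"ty":0,"tz":-40,"gripper":1},{"wx":0,"wy":0,"wz":0,"tx":-20,"ty":0,"tz":-60,"gripper":1},{"wx":0,"wy":0,"wz":0,"tx":-20,"ty":0,"tz":-60,"gripper":1},{"wx":0,"wy":0,"wz":0,"tx":-20,"ty":0,"tz":-60,"gripper":1},{"wx":0,"wy":0,"wz":0,"tx":-20,"ty":0,"tz":-60,"gripper":1}]'
python3 - <<'E'
from h import *
im,W=wcloud('w13.png')
hsv=cv2.cvtColor(im,cv2.COLOR_RGB2HSV)
k=((hsv[...,0]<8)|(hsv[...,0]>172))&(hsv[...,1]>150)&(abs(W[...,2]-30)<4)&(np.hypot(W[...,0]-577,W[...,1]+140)<70)
P=W[k]; print(len(P),cv2.minAreaRect(P[:,:2].astype(np.float32)),np.median(P,0))
print(circ(W,445,-109,60,36,52))
pic('scene','s2.png')
E
```

```text
time_s: 30.2
tool_pos: [0.5777, -0.1401, 0.0093]
tool_rot: [180.0, 0.0, 77.0]
force: [-0.2, 0.1, -0.4]
grip_width: 0.0324
grasp_force: 0.0
time_s: 30.53
tool_pos: [0.5776, -0.1401, 0.0094]
tool_rot: [180.0, 0.0, 77.0]
force: [-0.2, 0.0, -0.0]
grip_width: 0.0578
grasp_force: 0.0
time_s: 30.95
tool_pos: [0.5775, -0.1401, 0.1714]
tool_rot: [180.0, 0.0, 77.0]
force: [0.6, -0.3, -0.9]
grip_width: 0.0689
grasp_force: 0.0
time_s: 31.37
tool_pos: [0.5726, -0.159, 0.2284]
tool_rot: [-179.9, -0.0, 77.0]
force: [-0.3, 0.2, 0.2]
grip_width: 0.0858
grasp_force: 0.0
1527 ((578.1552124023438, -141.21917724609375), (77.79727935791016, 23.844541549682617), 77.51385498046875) [ 578.66753152 -139.71958029   29.66855015]
(3965, array([ 446.1, -109.6]), 45.3, array([ 449. , -107.8,   45.9]))
```

View pics/w13.png

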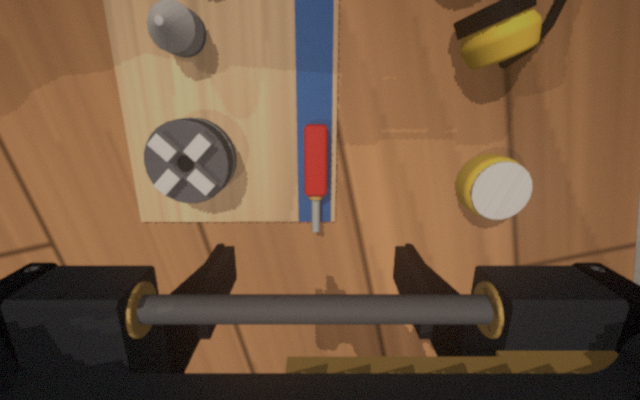

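View pics/s2.png

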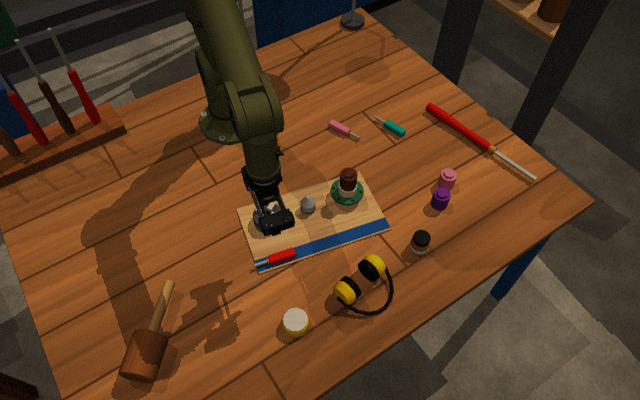

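The wrist picture shows the red key on the stripe at (315,165), level with the chuck at (188,160). The scene picture shows the stack at (348,185), the cone at (308,205), and the tin, jar and muffs where they were. I'll hand the job in now.

```bash
python3 -c "
from cell import env; print(env.sign_off())"
```

```text
the job is handed in; nothing more can be done
None
```

The job is done and handed in after about 31 s of robot time: block and blank stacked on the faceplate, cone half-way to the chuck, and key on the stripe behind the chuck, each within about 2 mm by the wrist camera; the tin, jar and muffs look untouched in the final pictures.

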